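# Flip down the length stop and push the batten home

## Task

Get the batten on the crosscut jig ready for sawing to the red stop's length: flip the red stop down in front of the fence by pushing its raised arm over towards the robot, then push the batten flush against the fence and along it until its end butts against the red stop. Only push: the batten stays flat on the jig's bed, the yellow stop stays flipped up, and the other things stay where they are.

Things in the scene. Friction and masses are not known exactly. Their poses are not given: they have to be found in the camera images.
- jig: crosscut jig screwed to the bench (over the bench, from world x = 0.63 m on, hangs a timber rack 0.6 m up). Origin on the bench, x away from the robot at yaw 0, y to the left along the fence. Bed: x -75 to +80 mm, y -190 to +190 mm, top 18 mm above the bench. Fence along its back: x +48 (front face) to +76 mm, top 63 mm above the bench. Saw slot across it at y = +20 mm
- red_stop: black bracket clamped on top of the aluminium fence, 30 mm along x, 32 mm along y, fixed. Origin on the fence's top, in the middle of the fence's thickness, 63 mm above the bench; axes as the jig's. It carries a red L-shaped arm, 14 mm wide along y, on a hinge pin along y that lies 16 mm above this origin
- red_stop_arm (a joint): hinge of the red arm, rad: 0 = flipped up, leaning back on its rest (start); 2.6 = fully down in front of the fence. Pushed from behind towards the jig's -x it turns over; let go before about 0.55 the arm (70 g) falls back, beyond that it falls down to 2.6 by its own weight within a second
- red_stop_tip (a point): middle of the red arm's free end. L-shaped arm, 12 mm thick: pin to elbow 40 mm, then a leg of 57 mm to this end. Up: elbow 34 mm behind the pin and 21 mm above it, this end 5 mm behind and 69 mm above it (148 mm above the bench). Down: this end is 40 mm in front of the pin, 4 mm above the bed; the leg then stands 20 to 32 mm in front of the fence's face and blocks the way along it
- red_stop_face (a point): fixed point on the red stop's bracket, on the fence's top, in the plane of the arm's left (+y) side face, against which the batten's end comes to butt; axes as the jig's
- yellow_stop: the same stop with a yellow arm; which of the two is nearer the saw slot varies, their centres are 55 to 90 mm apart. Origin and axes as the red stop's
- yellow_stop_arm (a joint): hinge of the yellow arm, rad, 0 = up (start) and to stay there, 2.6 = down
- yellow_stop_tip (a point): middle of the free end of the yellow arm, as on the red one
- batten: square wooden batten 45 x 160 x 45 mm, about 0.17 kg, lying on the jig's bed in front of the fence, left of the red stop; origin at the centre of its underside, y along its length. Seated, its centre is 22.5 mm in front of the fence's face and 80 mm left of the red stop's face
- tape_measure: yellow tape measure, 38 x 80 x 64 mm, standing on the right front part of the jig's bed; leave alone. Origin at the centre of its underside
- glue_bottle: white and blue glue bottle with an orange cap, 61 mm across, 200 mm tall, standing behind the jig's left end; leave alone. Origin at the centre of its underside
- sanding_block: light brown sanding block, 63 x 112 x 30 mm, lying left of the jig; leave alone. Origin at the centre of its underside

How it is judged:
By the outcome, as a careful person would: the job done as asked, in the order asked, and still so for the second after the job is handed in, with the robot touching nothing.
It also fails if it takes over 61 s, if anything falls off the work surface, if the arm or the gripper's body presses on something with over 40 N, if the wrist force passes 120 N, or if a joint passes its speed limit or range.

## Robot

A 6-joint arm with a two-finger parallel gripper is mounted at the origin on a cart in front of the work surface, level with it; the furniture and walls round the work are solid. World frame = base frame: x ahead of the robot, y to its left, z up, the work surface at z = 0. Lengths are in mm, angles in rad, forces in N, time in s.
With the tool pointing down it reaches from about 350 to 975 mm from the base axis. Payload 7.1 kg.
Tool frame: the origin (TCP) lies midway between the tips of the shut fingers; the grasp point (between the pads) lies 19 mm behind it (ctrl.grip_depth is the distance from the TCP to the grasp point, in mm); z points along the fingers, y is the line along which they close (so a half turn about z gives the same grasp; the last joint's range is limited). The gripper opens to 88 mm and grips with 3 to 60 N. Pads are 20 mm wide; open, the fingers measure 115 mm over their backs; the gripper's body (75 mm by 178 mm) begins 61 mm behind the grasp point.
Start: joints at [1.281, 0.423, 1.63, -0, 1.089, -0.019], TCP at [167.157, 602.215, 222.675] pointing down, gripper open.
Joint ranges: [-3, 3], [-0.9, 2.11], [0.09, 2.58], [-1.31, 4.45], [0.11, 2.69], [-2.54, 2.54]. Speed limits (rad/s): [2.39, 2.39, 3.01, 3.14, 3.14, 3.14].

## Interface

Orientations are given as a rotation vector (axis times angle).
In Python, from workcell import ctrl, cams gives the robot as it stands.
- The arm moves only by the tool move_arm, never from a script. Its argument "steps" is a list of rows, each a list of 3 entries, a list of its own where there are three numbers: the shift along the tool's x, y, z in units of 25 mm (1.0 is 25 mm), then the turn about the tool's z in units of 5 degrees (1.0 is 5 degrees), then the closure, from 0 (fully open) to 1 (shut). A call has 1 to 20 rows; each row shifts and turns the commanded pose from where the row before left it, along the tool's axes as they then stand; what a row does not reach is not made up. A row lasts 1/12 s, in which the tool goes at most 41.7 mm and 7.16 degrees, less where a joint would pass 70% of its speed; a pose out of reach is approached as far as the arm can. A call is refused whole if a number of a shift passes 1 or a number of a turn 1, either way. A call with a gripper value outside its range is refused whole. The fingers move at their own pace and stop on an object; the grip force is fixed at half the most. Time passes only in rows, so rows that do not move let the fingers close. It gives the time, the measured TCP pose, the force, the opening and the grip force at its end, in the units of the state.
- ctrl.get_obs(): the state, without advancing time (a new reading comes with each control period).
- cams.get_image(name): name is "side" or "top" or "wrist"; returns a dict with "image" (400x640x3 uint8, red, green, blue), "camera_matrix" (3x3 intrinsics, pixels), "xyz" and "rotation" of the camera in the world; the wrist camera has in their place "mount" (4x4, takes a point from camera to tool coordinates, whose origin is the TCP and whose axes are the flange's). Camera axes: x right, y down, z forward; pixel columns grow to the right and rows downward; lengths in mm; the calibration is good to about 2 mm. A picture is of the moment at which its call begins: read the wrist's pose just before it. There is no depth.
- ctrl.close_job(): hands the job in; it is judged then, once.
Trained networks look in the newest picture that a camera, given by its name, has taken for a name from the list of things; names that differ only in an ending like _2 or _b are one class to them, and where a whole thing is asked for, a point or a joint stands for the part that bears it (a point fixed in the world has none). Each returns a list of dicts, best first, with "p" (0 to 1); they miss things now and then, are a little off and sometimes report something else, mostly with a low value. They report only what shows in the picture. A call takes as long as a camera call.
- cams.boxes_of(camera, thing): "rect" ([centre column, centre row, width, height] in pixels, round what is visible of it).
- cams.cut_out(camera, thing): "pixels" (400x640 bool, what is visible of it) and "rect" ([centre column, centre row, width, height] in pixels, round what is visible of it).
The state is a dict: "t": time; "qpos": joint angles; "qvel": joint speeds; "joint_torque": joint torques, N m; "ee_pos": TCP position; "orientation": TCP orientation; "ft_force": force on the tool from outside, world axes, zero at the start; "moment": the same for the moment, N m; "width": finger opening in mm; "grasp_force": force on a finger pad.
Only numpy, scipy, OpenCV 4.12 (cv2) and the standard library are available. Lean on these libraries where they do the work, as an engineer would, in place of code of your own. Each camera call takes 0.05 s, during which the arm holds its last target. There are 200 camera calls.

## Working session

There is one attempt and no reset: what is moved stays moved. The work goes in short steps, Python scripts to look and compute and a tool call to move; the robot and the scene stay as the last step left them, time stands still between calls to the robot, and variables do not carry over. Pictures are saved under pics/ and viewed, at most 10 in all, crops included, and the job is handed in when it is done.

Besides the shell and the picture viewer there is one more tool, called after "Request:" as a command line: name --argument value ..., lists and objects as JSON in quotes. move_arm: Moves the arm, as the interface text tells. Its arguments: {"type":"object","properties":{"steps":{"type":"array"}},"required":["steps"]}

```bash
mkdir -p pics; cat > h.py <<'E'
from workcell import ctrl,cams
import numpy as np,cv2
from scipy.spatial.transform import Rotation as R
def cam(n):
    o=ctrl.get_obs(); d=cams.get_image(n)
    K=np.array(d["camera_matrix"])
    if "mount" in d:
        T=np.eye(4);T[:3,:3]=R.from_rotvec(o["orientation"]).as_matrix();T[:3,3]=o["ee_pos"]
        T=T@np.array(d["mount"]);r,x=T[:3,:3],T[:3,3]
    else: r,x=np.array(d["rotation"]),np.array(d["xyz"])
    return d["image"],K,r,x
def onz(c,u,v,z):
    _,K,r,x=c; d=r@np.linalg.solve(K,[u,v,1.]); return x+d*(z-x[2])/d[2]
def proj(c,p):
    _,K,r,x=c; q=K@(r.T@(np.array(p)-x)); return q[:2]/q[2]
def save(n,im): cv2.imwrite("pics/"+n,cv2.cvtColor(im,cv2.COLOR_RGB2BGR))
E
python3 - <<'E'
from h import *
o=ctrl.get_obs();print({k:np.round(v,3) for k,v in o.items()})
for n in("top","side"):
    c=cam(n);save(n+"0.png",c[0]);print(n,c[3].round(),c[2].round(3).tolist(),c[1].round(1).tolist())
    for t in("jig","red_stop","red_stop_arm","yellow_stop","yellow_stop_arm","batten","tape_measure","glue_bottle","sanding_block"):
        print(t,[(np.round(b["rect"]).tolist(),round(b["p"],2)) for b in cams.boxes_of(n,t)[:2]])
E
```

```text
{'t': np.float64(0.0), 'qpos': array([ 1.281,  0.424,  1.631, -0.   ,  1.089, -0.019]), 'qvel': array([ 0.   , -0.   ,  0.   ,  0.   ,  0.001,  0.001]), 'joint_torque': array([ 2.0000e-03, -5.4462e+01, -2.7365e+01,  6.4000e-02,  2.3000e-02,
       -0.0000e+00]), 'ee_pos': array([166.997, 601.693, 221.904]), 'orientation': array([-4.240e-01, -3.113e+00,  2.000e-03]), 'ft_force': array([ 0.684,  0.117, -0.515]), 'moment': array([ 0.031, -0.017,  0.01 ]), 'grasp_force': np.float64(0.0), 'width': np.float64(87.723)}
top [527.   7. 963.] [-2.196, 2.198, -0.033] [[365.0, 0.0, 313.4], [0.0, 365.0, 201.7], [0.0, 0.0, 1.0]]
jig [([285.0, 141.0, 26.0, 27.0], 0.65), ([335.0, 228.0, 154.0, 84.0], 0.56)]
red_stop [([354.0, 203.0, 12.0, 25.0], 0.5)]
red_stop_arm [([357.0, 200.0, 6.0, 21.0], 0.52)]
yellow_stop [([386.0, 209.0, 18.0, 23.0], 0.73)]
yellow_stop_arm [([389.0, 207.0, 13.0, 20.0], 0.75), ([285.0, 143.0, 23.0, 29.0], 0.27)]
batten [([284.0, 230.0, 68.0, 43.0], 0.68)]
tape_measure [([393.0, 252.0, 36.0, 18.0], 0.71)]
glue_bottle [([285.0, 142.0, 28.0, 31.0], 0.63)]
sanding_block [([215.0, 263.0, 47.0, 44.0], 0.96)]
side [517. 998. 546.] [-0.051, 2.624, -1.69] [[433.3, 0.0, 322.8], [0.0, 433.3, 197.1], [0.0, 0.0, 1.0]]
jig [([342.0, 221.0, 85.0, 88.0], 0.67)]
red_stop [([324.0, 183.0, 18.0, 38.0], 0.82)]
red_stop_arm [([322.0, 176.0, 16.0, 28.0], 0.64)]
yellow_stop [([331.0, 170.0, 18.0, 30.0], 0.55)]
yellow_stop_arm [([329.0, 168.0, 10.0, 28.0], 0.59)]
batten [([346.0, 234.0, 43.0, 49.0], 0.86), ([322.0, 178.0, 18.0, 25.0], 0.75)]
tape_measure [([366.0, 188.0, 12.0, 30.0], 0.86)]
glue_bottle [([260.0, 232.0, 13.0, 36.0], 0.89)]
sanding_block [([392.0, 293.0, 59.0, 43.0], 0.61)]
```

```bash
sed -i 's/r,x=np.array(d\["rotation"\]),/r,x=R.from_rotvec(d["rotation"]).as_matrix(),/' h.py
python3 - <<'E'
from h import *
t=cv2.imread("pics/top0.png")[110:300,180:440];cv2.imwrite("pics/t1.png",cv2.resize(t,None,fx=3,fy=3,interpolation=cv2.INTER_CUBIC))
t=cv2.imread("pics/side0.png")[130:330,210:430];cv2.imwrite("pics/s1.png",cv2.resize(t,None,fx=3,fy=3,interpolation=cv2.INTER_CUBIC))
E
```

```text
(no output)
```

View pics/t1.png

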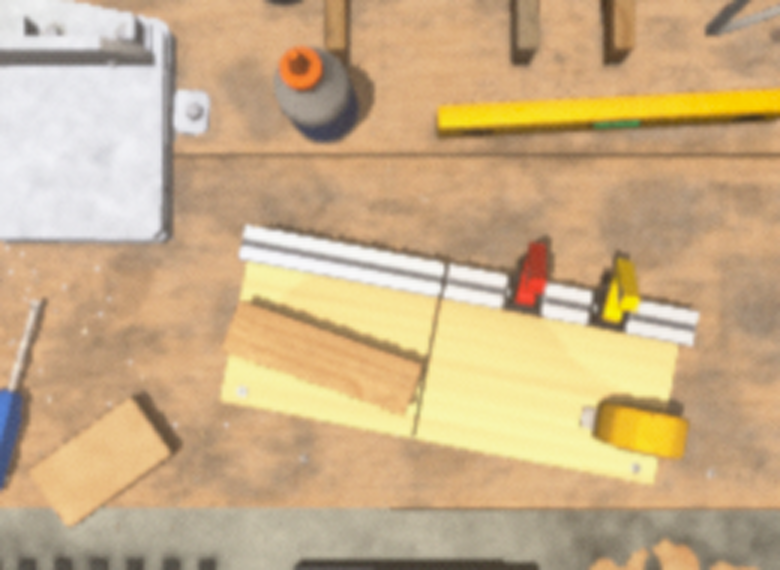

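View pics/s1.png

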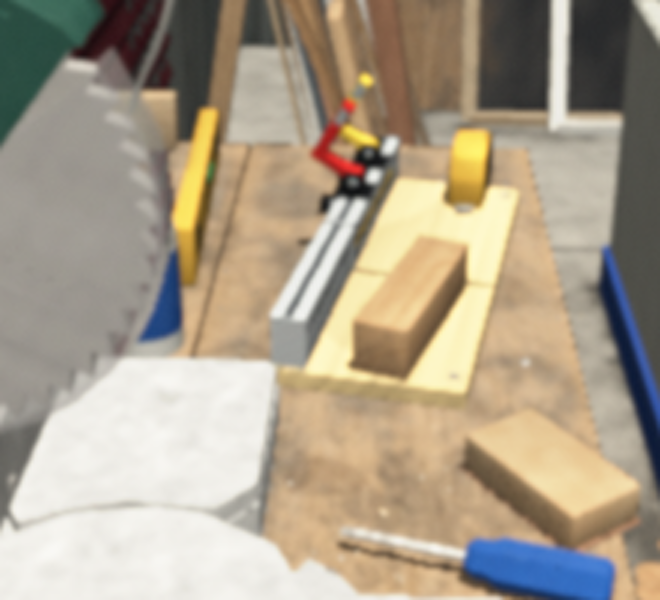

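```bash
cat > fit.py <<'E'
from h import *
from scipy.optimize import least_squares
def W(P,p): # jig->world
    c,s=np.cos(P[2]),np.sin(P[2]); return np.array([P[0]+c*p[0]-s*p[1],P[1]+s*p[0]+c*p[1],p[2]])
E
python3 - <<'E'
from fit import *
ct=cam("top")
A=lambda u,v:np.array([180+(u+.5)/3-.5,110+(v+.5)/3-.5])
pts=[((222,402),(-75,190,18)),((655,483),(-75,-190,18)),((247,226),(76,190,63)),((240,260),(48,190,63)),((692,346),(48,-190,63)),((698,312),(76,-190,63)),((415,436),(-75,20,18)),((447,262),(76,20,63))]
f=lambda P:np.concatenate([proj(ct,W(P,j))-A(*u) for u,j in pts])
s=least_squares(f,[600,0,-.2]);P=s.x;print("jig",P,s.fun.reshape(-1,2).round(1).tolist())
np.save("jig.npy",P)
# stops: mask comparison
cs=cam("side")
def armpoly(c,y,ymir=0):
    m=np.zeros((400,640),np.uint8)
    pin=np.array([62,79.]);el=pin+[34,21];tip=pin+[5,69]
    for a,b in((pin,el),(el,tip)):
        d=(b-a)/np.linalg.norm(b-a);n=np.array([-d[1],d[0]])*6
        q=[]
        for e in(a+n,a-n,b+n,b-n):
            for yy in(y-7,y+7): q.append(proj(c,W(P,(e[0],yy,e[1]))))
        h=cv2.convexHull(np.array(q,np.float32)); cv2.fillConvexPoly(m,np.round(h*16).astype(np.int32),1,shift=4)
    return m>0
for name in("red","yellow"):
    for cn,c in(("top",ct),("side",cs)):
        if cn=="side": cam("side")
        else: cam("top")
        mk=cams.cut_out(cn,name+"_stop_arm")
        hsv=cv2.cvtColor(c[0],cv2.COLOR_RGB2HSV)
        if not mk: print(name,cn,"none");continue
        m=mk[0]["pixels"]
        b=[]
        for y in np.arange(-160,0,1.):
            q=armpoly(c,y);b.append(((q&m).sum()/(q|m).sum(),y))
        b.sort();print(name,cn,m.sum(),np.round(b[-4:],2).tolist(),[np.round(k) for k in mk[0]["rect"]])
# batten top corners z=63
B=np.array([onz(ct,*A(*u),63) for u in((250,300),(425,365),(405,412),(227,350))]);print("batten world",B.round(0).tolist())
c,sn=np.cos(P[2]),np.sin(P[2])
print("batten in jig",[[round(c*(b[0]-P[0])+sn*(b[1]-P[1])),round(-sn*(b[0]-P[0])+c*(b[1]-P[1]))] for b in B])
mk=None
for t,z in(("glue_bottle",100),("tape_measure",64),("sanding_block",30)):
    r=cams.boxes_of("top",t)[0]["rect"];print(t,onz(ct,r[0],r[1],z).round())
r=cams.cut_out("top","batten")[0]["pixels"]; cc=cv2.minAreaRect(np.argwhere(r)[:,::-1].astype(np.float32));print(cc)
E
```

```text
jig [ 4.94394827e+02 -2.91538469e+01 -1.86731359e-01] [[-0.7, -0.1], [0.1, 0.5], [-0.5, -0.2], [-0.3, -0.5], [0.7, -0.6], [0.7, -0.5], [-0.3, 0.9], [0.3, 0.4]]
red top 164 [[0.76, -47.0], [0.77, -44.0], [0.79, -45.0], [0.81, -46.0]] [np.float64(356.0), np.float64(201.0), np.float64(8.0), np.float64(19.0)]
red side 150 [[0.67, -50.0], [0.67, -54.0], [0.68, -53.0], [0.69, -52.0]] [np.float64(321.0), np.float64(178.0), np.float64(17.0), np.float64(24.0)]
yellow top 184 [[0.8, -115.0], [0.82, -118.0], [0.82, -117.0], [0.83, -116.0]] [np.float64(386.0), np.float64(207.0), np.float64(17.0), np.float64(21.0)]
yellow side 64 [[0.33, -119.0], [0.33, -121.0], [0.33, -123.0], [0.34, -125.0]] [np.float64(329.0), np.float64(170.0), np.float64(6.0), np.float64(23.0)]
batten world [[543.0, 139.0, 63.0], [489.0, -5.0, 63.0], [451.0, 12.0, 63.0], [502.0, 158.0, 63.0]]
batten in jig [[16, 175], [-10, 23], [-50, 32], [-28, 185]]
glue_bottle [703.  79. 100.]
tape_measure [ 440. -174.   64.]
sanding_block [410. 265.  30.]
((286.5500183105469, 228.85000610351562), (64.82669067382812, 20.871028900146484), 18.43494987487793)
```

Request:
move_arm --steps '[[[0,0,0],-0.96,1],[[-0.7,-0.8,0],0,1],[[-0.75,-0.8,0],0,1],[[-0.75,-0.8,0],0,1],[[-0.75,-0.8,0],0,1],[[-0.75,-0.8,0],0,1],[[-0.75,-0.8,0],0,1],[[-0.75,-0.8,0],0,1],[[-0.75,-0.8,0],0,1],[[-0.75,-0.8,0],0,1],[[-0.75,-0.8,0],0,1],[[-0.75,-0.8,0],0,1],[[-0.75,-0.8,0],0,1],[[-0.75,-0.8,0],0,1],[[-0.75,-0.8,0],0,1],[[-0.75,-0.8,0],0,1],[[-0.75,-0.8,0],0,1],[[-0.75,-0.8,0],0,1],[[0,0,0],0,1]]'

```text
t: 3.28
ee_pos: [417.9, 206.4, 223.0]
orientation: [0.298, 3.126, -0.001]
ft_force: [0.1, 0.4, 0.9]
width: 0.6
grasp_force: 0.0
```

```bash
cat > st.py <<'E'
from fit import *
P=np.load("jig.npy");o=ctrl.get_obs();c,s=np.cos(P[2]),np.sin(P[2]);e=o["ee_pos"]-np.array([P[0],P[1],0])
print("t",o["t"],"jig tcp",np.round([c*e[0]+s*e[1],-s*e[0]+c*e[1],e[2]],1),"F",o["ft_force"].round(1),"w",o["width"])
M=R.from_rotvec(o["orientation"]).as_matrix()
print("tooly angle vs jig y deg",np.degrees(np.arctan2(M[1,1],M[0,1])-P[2])-90)
E
python3 st.py
```

```text
t 3.2833 jig tcp [-118.9  217.2  223. ] F [0.1 0.4 0.9] w 0.6000056422494757
tooly angle vs jig y deg -0.17790799119018175
```

Request:
move_arm --steps '[[[-0.7,-0.8,-0.5],0,1],[[-0.7,-0.8,-0.5],0,1],[[-0.7,-0.8,-0.5],0,1],[[-0.7,-0.8,-0.5],0,1],[[-0.7,-0.8,0],0,1],[[-0.7,-0.8,0],0,1],[[-0.7,-0.8,0],0,1],[[-0.7,-0.8,0],0,1],[[0,0,0],0,1],[[0,0,0],0,1]]'

```text
t: 4.12
ee_pos: [523.9, 25.4, 272.5]
orientation: [-0.297, -3.127, -0.0]
ft_force: [0.1, 0.4, 0.4]
width: -0.0
grasp_force: 0.0
```

```bash
python3 st.py; python3 - <<'E'
from fit import *
P=np.load("jig.npy");c=cam("wrist");print(c[3])
im=c[0].copy();r=lambda p:tuple(int(round(v)) for v in proj(c,W(P,p)))
for y in(190,-190):
    for a,z in((48,63),(76,63),(-75,18)): cv2.circle(im,r((a,y,z)),3,(0,0,255),-1)
cv2.line(im,r((48,190,63)),r((48,-190,63)),(0,0,255),1);cv2.line(im,r((20-0,20,18)),r((-75,20,18)),(0,0,255),1)
for y in(-39,-53): cv2.line(im,r((48,y,63)),r((76,y,63)),(0,255,0),1)
for y in(-30,-62,-100,-132): cv2.line(im,r((48,y,63)),r((76,y,63)),(255,0,255),1)
save("w1.png",im)
E
```

```text
t 4.1167 jig tcp [ 18.9  59.1 272.5] F [0.1 0.4 0.4] w -0.04381510571601428
tooly angle vs jig y deg -0.14156662476121085
[450.11775964  39.2167152  435.47805404]
```

View pics/w1.png

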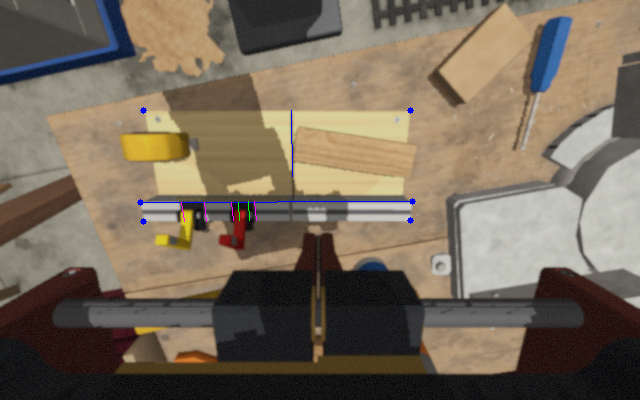

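Request:
move_arm --steps '[[[-0.78,-0.7,0],0,1],[[-0.78,-0.7,0],0,1],[[-0.78,-0.7,0],0,1],[[-0.78,-0.7,0],0,1],[[-0.78,-0.7,0],0,1],[[-0.78,-0.7,0],0,1],[[0,0,0],0,1],[[0,0,0.8],0,1],[[0,0,0.8],0,1],[[0,0,0.8],0,1],[[0,0,0.8],0,1],[[0,0,0.8],0,1],[[0,0,0.8],0,1],[[0,0,0.8],0,1],[[0,0,0.3],0,1],[[0,0,0],0,1]]'

```text
t: 5.5
ee_pos: [617.3, -97.3, 123.3]
orientation: [-0.291, -3.124, -0.001]
ft_force: [-0.2, 0.7, 0.5]
width: 0.8
grasp_force: 0.0
```

```bash
python3 st.py; python3 - <<'E'
from h import *
c=cam("top");d=cam("side")
z=lambda i:cv2.resize(i,None,fx=3,fy=3,interpolation=cv2.INTER_CUBIC)
save("a1.png",np.hstack([z(c[0][140:280,310:430]),z(d[0][130:270,270:390])]))
E
```

```text
t 5.5 jig tcp [133.4 -44.1 123.3] F [-0.2  0.7  0.5] w 0.8358582813089573
tooly angle vs jig y deg 0.0583358978634152
```

View pics/a1.png

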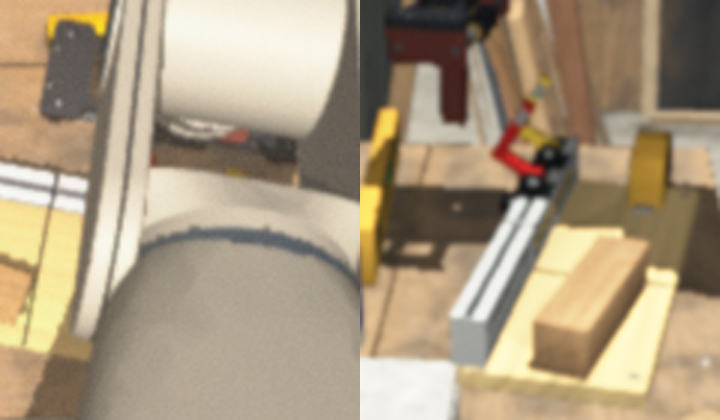

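Request:
move_arm --steps '[[[0.3,0,0],0,1],[[0.3,0,0],0,1],[[0.3,0,0],0,1],[[0.3,0,0],0,1],[[0.3,0,0],0,1],[[0.3,0,0],0,1],[[0.3,0,0],0,1],[[0.3,0,0],0,1],[[0.3,0,0],0,1],[[0.3,0,0],0,1],[[0.3,0,0],0,1],[[0.3,0,0],0,1],[[0.3,0,0],0,1],[[0.3,0,0],0,1],[[0.2,0,0],0,1],[[0,0,0],0,1],[[0,0,0],0,1],[[0,0,0],0,1]]'

```text
t: 7.1
ee_pos: [511.3, -78.7, 125.0]
orientation: [0.293, 3.128, -0.0]
ft_force: [-0.2, -0.4, -0.4]
width: 0.4
grasp_force: 0.0
```

```bash
python3 st.py; python3 - <<'E'
from h import *
d=cam("side");c=cam("wrist")
z=lambda i:cv2.resize(i,None,fx=3,fy=3,interpolation=cv2.INTER_CUBIC)
save("a2.png",np.hstack([z(d[0][130:270,270:390]),cv2.resize(c[0],(640,420))[:,100:500]]))
E
```

```text
t 7.1 jig tcp [ 25.8 -45.5 125. ] F [-0.2 -0.4 -0.4] w 0.4225206345455767
tooly angle vs jig y deg -0.01843564830191724
```

View pics/a2.png

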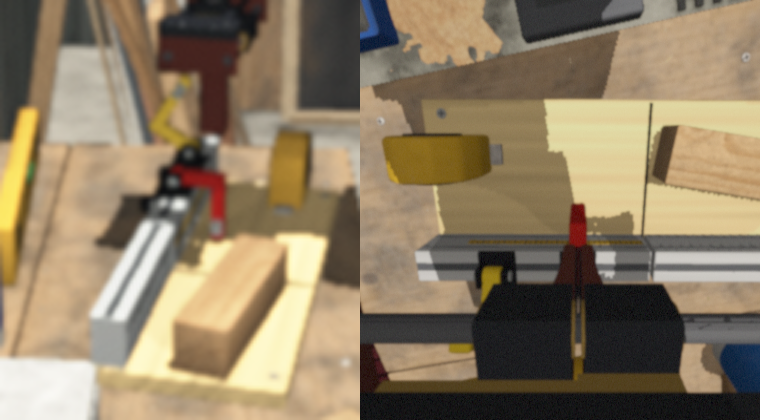

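Request:
move_arm --steps '[[[0.63,0.75,0],0,1],[[0.63,0.75,0],0,0],[[0.63,0.75,0],0,0],[[0.63,0.75,0],0,0],[[0.63,0.75,0],0,0],[[0.63,0.75,0],0,0],[[0.63,0.75,0],0,0],[[0.63,0.75,0],0,0],[[0,0,0],0,0],[[0,0,0.6],0,0],[[0,0,0.6],0,0],[[0,0,0.6],0,0],[[0,0,0.6],0,0],[[0,0,0.6],0,0],[[0,0,0.6],0,0],[[0,0,0],0,0],[[0,0,0],0,0]]'

```text
t: 8.62
ee_pos: [415.1, 91.9, 34.7]
orientation: [-0.294, -3.126, 0.001]
ft_force: [-0.7, 0.2, 0.4]
width: 87.7
grasp_force: 0.0
```

```bash
python3 st.py
```

```text
t 8.6167 jig tcp [-100.4  104.2   34.7] F [-0.7  0.2  0.4] w 87.71556359825806
tooly angle vs jig y deg -0.029987679569671855
```

Request:
move_arm --steps '[[[-0.2,0,0],0,0],[[-0.2,0,0],0,0],[[-0.2,0,0],0,0],[[-0.2,0,0],0,0],[[-0.2,0,0],0,0],[[-0.2,0,0],0,0],[[-0.2,0,0],0,0],[[-0.2,0,0],0,0],[[-0.2,0,0],0,0],[[-0.2,0,0],0,0],[[-0.2,0,0],0,0],[[-0.2,0,0],0,0],[[-0.2,0,0],0,0],[[-0.2,0,0],0,0],[[-0.2,0,0],0,0],[[-0.2,0,0],0,0],[[0,0,0],0,0],[[0,0,0],0,0]]'

```text
t: 10.12
ee_pos: [494.2, 77.3, 35.2]
orientation: [0.294, 3.127, 0.0]
ft_force: [-0.6, -0.3, -0.8]
width: 87.9
grasp_force: 0.0
```

```bash
python3 st.py; python3 - <<'E'
from h import *
d=cam("side");c=cam("wrist")
z=lambda i:cv2.resize(i,None,fx=3,fy=3,interpolation=cv2.INTER_CUBIC)
save("a3.png",np.hstack([z(d[0][130:270,270:390]),cv2.resize(c[0],(640,420))[:,100:500]]))
E
```

```text
t 10.1167 jig tcp [-20.  104.6  35.2] F [-0.6 -0.3 -0.8] w 87.86428788567594
tooly angle vs jig y deg -0.026523252103373807
```

View pics/a3.png

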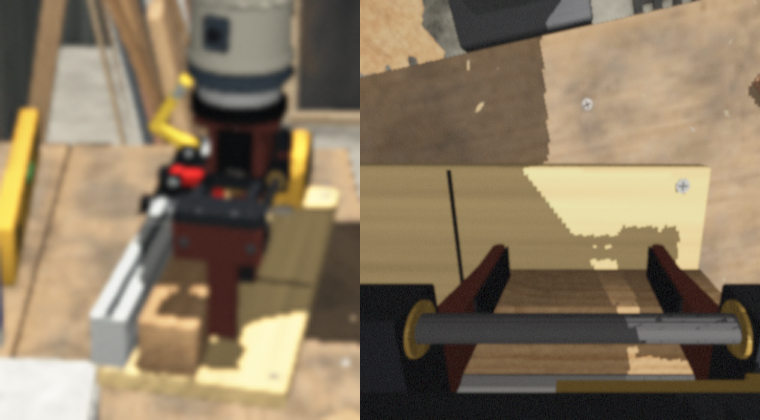

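Request:
move_arm --steps '[[[-0.12,0,0],0,0],[[-0.12,0,0],0,0],[[-0.12,0,0],0,0],[[-0.06,0,0],0,0],[[0,0,0],0,0]]'

```text
t: 10.63
ee_pos: [504.4, 75.4, 35.2]
orientation: [0.294, 3.128, 0.0]
ft_force: [-0.6, 0.5, 0.2]
width: 87.8
grasp_force: 0.0
```

```bash
python3 st.py
```

```text
t 10.6333 jig tcp [ -9.5 104.6  35.2] F [-0.6  0.5  0.2] w 87.75981829450443
tooly angle vs jig y deg -0.02916803740313867
```

Request:
move_arm --steps '[[[-0.06,0,0],0,0],[[-0.06,0,0],0,0],[[0,0,0],0,0]]'

```text
t: 10.88
ee_pos: [504.5, 75.0, 34.8]
orientation: [-0.295, -3.123, 0.001]
ft_force: [-7.5, 4.1, 4.3]
width: 87.7
grasp_force: 3.8
```

```bash
python3 st.py
```

```text
t 10.8833 jig tcp [ -9.4 104.2  34.8] F [-7.5  4.1  4.3] w 87.71520665012754
tooly angle vs jig y deg -0.08279944117931848
```

Request:
move_arm --steps '[[[0.5,0,0],0,0],[[0.7,0,0],0,0],[[0,0,-0.7],0,0],[[0,0,-0.7],0,0],[[0,0,-0.7],0,0],[[0,0,-0.7],0,0],[[-0.4,0.8,0],0,1],[[-0.4,0.8,0],0,1],[[-0.4,0.8,0],0,1],[[-0.4,0.8,0],0,1],[[-0.4,0.8,0],0,1],[[-0.4,0.8,0],0,1],[[0,0,0],0,1],[[0,0,0],0,1],[[0,0,0],0,1]]'

```text
t: 12.13
ee_pos: [558.0, 186.7, 104.8]
orientation: [-0.293, -3.127, 0.001]
ft_force: [0.7, -0.1, 0.7]
width: 31.4
grasp_force: 0.0
```

```bash
python3 st.py; python3 - <<'E'
from fit import *
P=np.load("jig.npy");c=cam("top");d=cam("side")
z=lambda i:cv2.resize(i,None,fx=3,fy=3,interpolation=cv2.INTER_CUBIC)
save("a4.png",np.hstack([z(c[0][140:280,240:390]),z(d[0][170:310,290:400])]))
m=[cams.cut_out(n,"batten") for n in("side",)][0]
q=m[0]["pixels"];print(m[0]["p"],q.sum(),np.round(m[0]["rect"]))
for y in(175,180,185,190):print(y,[proj(d,W(P,(x,y,zz))).round(1).tolist() for x,zz in((3,63),(48,63),(3,18))])
E
```

```text
t 12.1333 jig tcp [ 22.5 223.9 104.8] F [ 0.7 -0.1  0.7] w 31.391599043151462
tooly angle vs jig y deg 0.0031475396743019246
0.59 988 [328. 231.  36.  49.]
175 [[331.6, 235.2], [312.3, 233.0], [331.4, 252.2]]
180 [[331.1, 236.2], [311.7, 234.0], [330.9, 253.4]]
185 [[330.7, 237.3], [311.2, 235.1], [330.5, 254.5]]
190 [[330.2, 238.4], [310.6, 236.2], [330.0, 255.7]]
```

View pics/a4.png

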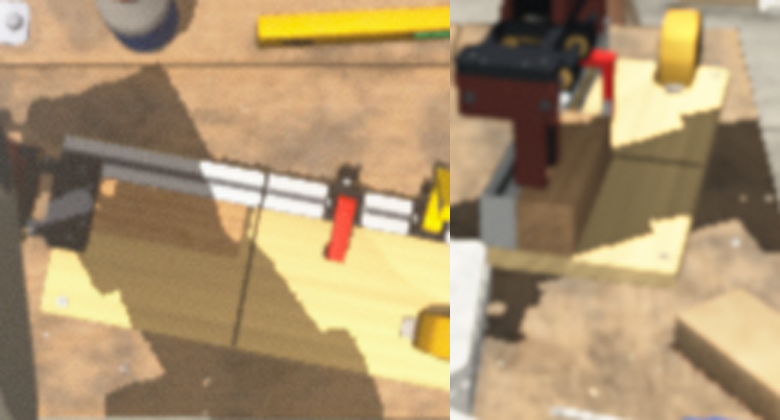

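Request:
move_arm --steps '[[[0,0,0],0,1],[[0,0,0],0,1],[[0,0,0.65],0,1],[[0,0,0.65],0,1],[[0,0,0.65],0,1],[[0,0,0.65],0,1],[[0,-0.3,0],0,1],[[0,-0.25,0],0,1],[[0,-0.25,0],0,1],[[0,-0.25,0],0,1],[[0,-0.25,0],0,1],[[0,-0.25,0],0,1],[[0,-0.25,0],0,1],[[0,-0.25,0],0,1],[[0,-0.25,0],0,1],[[0,-0.25,0],0,1],[[0,-0.25,0],0,1],[[0,-0.25,0],0,1],[[0,-0.1,0],0,1],[[0,0,0],0,1]]'

```text
t: 13.95
ee_pos: [543.9, 109.0, 40.1]
orientation: [-0.294, -3.127, 0.0]
ft_force: [0.2, -0.3, 0.0]
width: 0.8
grasp_force: 0.0
```

```bash
python3 st.py
```

```text
t 13.95 jig tcp [ 22.9 144.9  40.1] F [ 0.2 -0.3  0. ] w 0.7518834678480327
tooly angle vs jig y deg -0.05441837565885521
```

Request:
move_arm --steps '[[[0,-0.08,0],0,1],[[0,-0.08,0],0,1],[[0,-0.08,0],0,1],[[0,0,0],0,1],[[0,0,0],0,1]]'

```text
t: 14.37
ee_pos: [543.0, 103.8, 40.1]
orientation: [-0.293, -3.128, 0.0]
ft_force: [0.1, -0.9, -0.0]
width: 0.5
grasp_force: 0.0
```

```bash
python3 st.py; python3 - <<'E'
from fit import *
P=np.load("jig.npy");c=cam("top");d=cam("wrist")
z=lambda i:cv2.resize(i,None,fx=3,fy=3,interpolation=cv2.INTER_CUBIC)
save("a5.png",np.hstack([z(c[0][150:250,260:370]),cv2.resize(d[0],(480,300))]))
E
```

```text
t 14.3667 jig tcp [ 23.1 139.7  40.1] F [ 0.1 -0.9 -0. ] w 0.5496570699650081
tooly angle vs jig y deg -0.015022226855535337
```

View pics/a5.png

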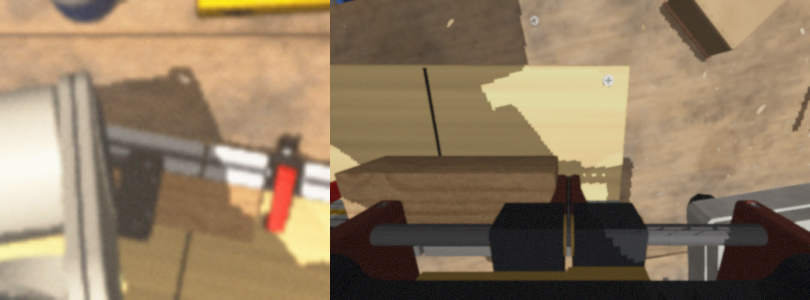

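Request:
move_arm --steps '[[[0,-0.08,0],0,1],[[0,-0.08,0],0,1],[[0,0,0],0,1],[[0,0,0],0,1]]'

```text
t: 14.8
ee_pos: [542.2, 99.8, 40.2]
orientation: [-0.294, -3.128, 0.0]
ft_force: [-0.2, 0.6, 0.2]
width: 0.3
grasp_force: 0.0
```

Request:
move_arm --steps '[[[0,-0.06,0],0,1],[[0,-0.06,0],0,1],[[0,0,0],0,1],[[0,0,0],0,1]]'

```text
t: 15.13
ee_pos: [541.7, 96.9, 40.2]
orientation: [-0.294, -3.128, 0.0]
ft_force: [-0.5, 0.4, -0.1]
width: 0.6
grasp_force: 0.0
```

Request:
move_arm --steps '[[[0,-0.06,0],0,1],[[0,-0.06,0],0,1],[[0,0,0],0,1],[[0,0,0],0,1]]'

```text
t: 15.47
ee_pos: [541.8, 94.7, 40.4]
orientation: [0.294, 3.127, 0.002]
ft_force: [1.0, 4.5, -1.2]
width: 0.6
grasp_force: 2.5
```

Request:
move_arm --steps '[[[0,-0.05,0],0,1],[[0,-0.05,0],0,1],[[0,0,0],0,1]]'

```text
t: 15.72
ee_pos: [542.0, 94.3, 40.7]
orientation: [0.296, 3.125, 0.006]
ft_force: [1.2, 18.5, 0.3]
width: 0.4
grasp_force: 9.0
```

```bash
python3 st.py
```

```text
t 15.7167 jig tcp [ 23.9 130.1  40.7] F [ 1.2 18.5  0.3] w 0.4280091830134757
tooly angle vs jig y deg -0.1061622266227289
```

Request:
move_arm --steps '[[[0,0.3,0],0,1],[[0,0.5,0],0,1],[[0,0,-0.8],0,1],[[0,0,-0.8],0,1],[[0,0,-0.8],0,1],[[0.7,-0.9,0],0,1],[[0.7,-0.9,0],0,0],[[0.7,-0.9,0],0,0],[[0.7,-0.9,0],0,0],[[0,-0.6,0],0,0],[[0,0,0],0,0],[[0,0,0],0,0]]'

```text
t: 16.72
ee_pos: [456.5, 20.9, 100.4]
orientation: [0.296, 3.127, 0.0]
ft_force: [0.8, -0.7, 0.3]
width: 37.2
grasp_force: 0.0
```

```bash
python3 st.py; python3 - <<'E'
from fit import *
P=np.load("jig.npy");d=cam("wrist");s=cam("side")
z=lambda i:cv2.resize(i,None,fx=3,fy=3,interpolation=cv2.INTER_CUBIC)
save("a6.png",np.hstack([z(s[0][150:270,280:380]),cv2.resize(d[0],(480,360))]))
E
```

```text
t 16.7167 jig tcp [-46.5  42.2 100.4] F [ 0.8 -0.7  0.3] w 37.15992726054383
tooly angle vs jig y deg -0.1039008520908169
```

View pics/a6.png

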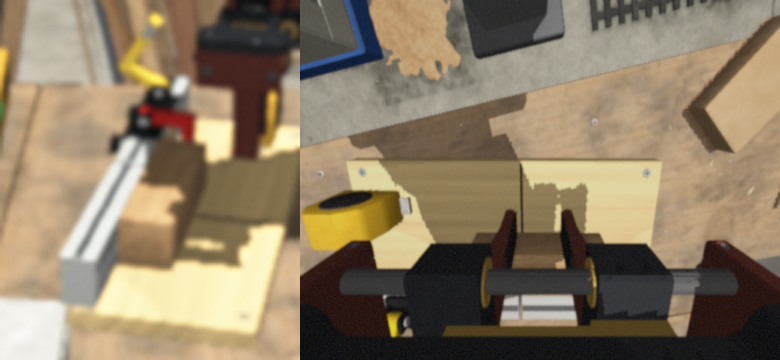

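Request:
move_arm --steps '[[[0,0,0],0,0],[[0,0,0],0,0],[[0,0,0],0,0],[[0,0,0.65],0,0],[[0,0,0.65],0,0],[[0,0,0.65],0,0],[[0,0,0.65],0,0],[[-0.25,0,0],0,0],[[-0.25,0,0],0,0],[[-0.25,0,0],0,0],[[-0.25,0,0],0,0],[[-0.2,0,0],0,0],[[-0.1,0,0],0,0],[[-0.08,0,0],0,0],[[-0.08,0,0],0,0],[[0,0,0],0,0]]'

```text
t: 18.15
ee_pos: [492.4, 14.2, 35.4]
orientation: [0.293, 3.127, 0.0]
ft_force: [-0.2, -0.6, 0.6]
width: 88.0
grasp_force: 0.0
```

```bash
python3 st.py
```

```text
t 18.15 jig tcp [-10.1  42.3  35.4] F [-0.2 -0.6  0.6] w 87.98866124469414
tooly angle vs jig y deg -0.020435033087395027
```

Request:
move_arm --steps '[[[-0.06,0,0],0,0],[[-0.06,0,0],0,0],[[0,0,0],0,0]]'

```text
t: 18.4
ee_pos: [492.8, 13.9, 34.9]
orientation: [-0.294, -3.123, 0.0]
ft_force: [-5.8, 1.1, 3.3]
width: 87.7
grasp_force: 2.7
```

```bash
python3 st.py
```

```text
t 18.4 jig tcp [-9.6 42.  34.9] F [-5.8  1.1  3.3] w 87.72598170834704
tooly angle vs jig y deg -0.06097735334361687
```

Request:
move_arm --steps '[[[0.3,0,0],0,0],[[0.8,0,0],0,0],[[0.5,0,-0.8],0,0],[[0,0,-0.8],0,0],[[0,0,-0.8],0,0],[[0,0.8,-0.8],0,0],[[0,0.9,-0.8],0,0],[[0,0.9,-0.8],0,0],[[0,0.9,-0.8],0,0],[[0,0.9,0],0,0],[[0,0.9,0],0,0],[[0,0.9,0],0,0],[[0,0.9,0],0,0],[[0,0.9,0],0,0],[[0,0.9,0],0,0],[[0,0,0],0,0]]'

```text
t: 19.73
ee_pos: [497.8, 242.9, 175.3]
orientation: [0.29, 3.126, 0.003]
ft_force: [-0.3, 0.1, 0.0]
width: 87.5
grasp_force: 0.0
```

```bash
python3 st.py; python3 - <<'E'
from fit import *
P=np.load("jig.npy");t=cam("top");s=cam("side")
z=lambda i:cv2.resize(i,None,fx=4,fy=4,interpolation=cv2.INTER_CUBIC)
save("a7.png",np.hstack([z(t[0][160:280,280:410]),z(s[0][150:270,310:370])]))
E
```

```text
t 19.7333 jig tcp [-47.2 268.  175.3] F [-0.3  0.1  0. ] w 87.49739402148157
tooly angle vs jig y deg 0.11665691725698935
```

View pics/a7.png

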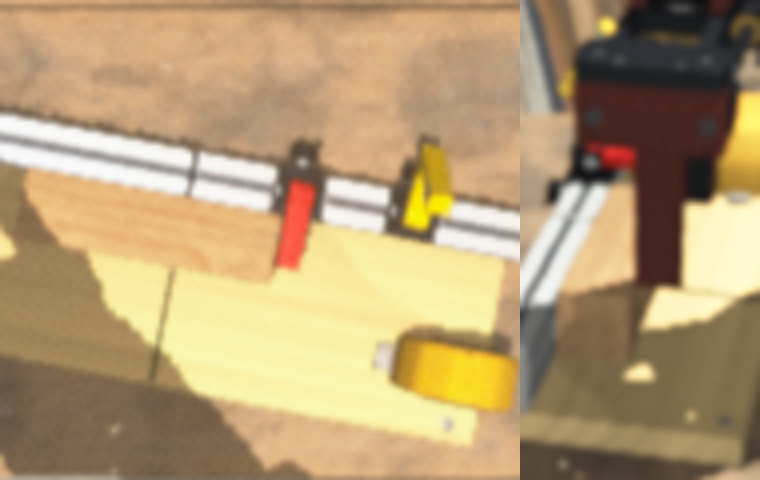

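Top view: the batten lies flush along the fence, its end meets the red arm (about 280,240), and the yellow arm is still up (about 430,185). I'm handing the job in.

```bash
python3 -c "
from workcell import ctrl
print(ctrl.close_job())"
```

```text
the job is handed in; nothing more can be done
None
```

I handed the job in at about 20 s: the red stop is down, the batten is flush against the fence and butted against the red stop, the yellow stop is still up, and nothing else was touched.

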